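Put the test specimens back in their trays

TASK

Put each of the four loose test specimens into the shallow dark steel tray that fits its shape and size: the thick drilled core in the large round dish, the slim core in the small round dish, the concrete cube in the square tray and the brick bar in the oblong tray. Each must sit flat on the floor of its tray, the same side up as now, inside the rim all round; lower it in and let go of it there, do not drop it from a height, as the edges chip. Leave the glass jar and the glass dish with the lumps of stone where they stand.

Things in the scene. Friction and masses are not known exactly. Their poses are not given: they have to be found in the camera images.
- big_core: thick drilled concrete core, a grey speckled cylinder standing upright, 60 mm in diameter and 70 mm tall, about 0.46 kg, loose. Origin: centre of its underside; z up along its axis
- slim_core: slim drilled concrete core, a grey speckled cylinder standing upright, 42 mm in diameter and 70 mm tall, about 0.23 kg, loose. Origin: centre of its underside; z up along its axis
- cube: concrete test cube, grey and speckled, 50 x 50 x 50 mm, about 0.29 kg, loose, at any yaw. Origin: centre of its underside; x and y square to its side faces, z up
- brick_bar: bar sawn from a red brick, lying flat, 90 mm long (its x), 45 mm wide (its y), 40 mm tall (z), about 0.31 kg, loose, at any yaw. Origin: centre of its underside
- big_dish: large round dark enamelled steel dish, open on top: 78 mm inside diameter, 84 mm outside, rim 12 mm above the bench, floor 3 mm above the bench. The tray is fixed to the bench. Origin: centre of its underside, on the bench top; z up
- small_dish: small round dark enamelled steel dish, open on top: 60 mm inside diameter, 66 mm outside, rim 12 mm above the bench, floor 3 mm above the bench. The tray is fixed to the bench. Origin: centre of its underside, on the bench top; z up
- square_tray: square dark enamelled steel tray, open on top: 68 x 68 mm inside, 74 x 74 mm outside, rim 12 mm above the bench, floor 3 mm above the bench, at any yaw. x and y square to its walls. The tray is fixed to the bench. Origin: centre of its underside, on the bench top; z up
- oblong_tray: oblong dark enamelled steel tray, open on top: 106 mm (its x) by 61 mm (its y) inside, 112 x 67 mm outside, rim 12 mm above the bench, floor 3 mm above the bench, at any yaw. The tray is fixed to the bench. Origin: centre of its underside, on the bench top; z up
- jar: closed clear glass jar with a white lid, 50 mm in diameter, 75 mm tall, standing loose among the other things; not to be moved. Origin: centre of its underside
- glass_dish: open clear glass dish holding lumps of brownish stone, 72 mm in diameter, 30 mm tall with the stone, loose on the bench; not to be moved and not a place for a specimen. Origin: centre of its underside
Things that resemble listed ones, but are neither listed nor needed, are in the scene too. Leave any turquoise look-alike of the brick_bar alone.

How it is judged (in metres and radians):
At the end, for the whole second after the job is handed in: Each specimen is in its own tray: its centre within 14 mm of the tray's centre seen from above, its underside on the tray floor (less than 6 mm above the bench, so not up on the rim), upright within 0.09 rad (about 5 degrees), at rest (under 0.02 m/s) and not held by the fingers (horizontal distance between big_core and big_dish below 0.014 m and z of big_core in the frame of big_dish below 0.006 m and angle between each of big_core, slim_core, cube, brick_bar's own z axis and vertical below 0.09 rad and linear speed of each of big_core, slim_core, cube, brick_bar below 0.02 m/s and contact force between each of big_core, slim_core, cube, brick_bar and the fingers below 0.1 N and horizontal distance between slim_core and small_dish below 0.014 m and z of slim_core in the frame of small_dish below 0.006 m and horizontal distance between cube and square_tray below 0.014 m and z of cube in the frame of square_tray below 0.006 m and horizontal distance between brick_bar and oblong_tray below 0.014 m and z of brick_bar in the frame of oblong_tray below 0.006 m); the robot touches nothing.
It fails at once if a specimen was let go over its tray while still more than 15 mm above the tray floor ((horizontal distance between big_core and big_dish below 0.03 m and z of big_core in the frame of big_dish above 0.018 m and contact force between big_core and the fingers below 0.1 N) or (horizontal distance between slim_core and small_dish below 0.03 m and z of slim_core in the frame of small_dish above 0.018 m and contact force between slim_core and the fingers below 0.1 N) or (horizontal distance between cube and square_tray below 0.03 m and z of cube in the frame of square_tray above 0.018 m and contact force between cube and the fingers below 0.1 N) or (horizontal distance between brick_bar and oblong_tray below 0.03 m and z of brick_bar in the frame of oblong_tray above 0.018 m and contact force between brick_bar and the fingers below 0.1 N)).
It fails at once if the glass jar was moved by more than 25 mm or tipped (distance of jar from where it was at the start of the episode above 0.025 m or angle between jar's own z axis and vertical above 0.3 rad).
It fails at once if the glass dish was moved by more than 25 mm or tipped (distance of glass_dish from where it was at the start of the episode above 0.025 m or angle between glass_dish's own z axis and vertical above 0.3 rad).
It also fails if it takes over 112 s, if anything falls off the work surface, if the arm or the gripper's body presses on something with over 40 N, if the wrist force passes 120 N, or if a joint passes its speed limit or range.

ROBOT

A 6-joint arm with a two-finger parallel gripper is mounted at the origin on the work surface. World frame = base frame: x ahead of the robot, y to its left, z up, the work surface at z = 0. Lengths are in mm, angles in rad, forces in N, time in s.
With the tool pointing down it reaches from about 400 to 925 mm from the base axis. Payload 12.5 kg.
Tool frame: the origin (TCP) lies midway between the tips of the shut fingers; the grasp point (between the pads) lies 19 mm behind it; z points along the fingers, y is the line along which they close (so a half turn about z gives the same grasp; the last joint's range is limited). The gripper opens to 95 mm and grips with 3 to 60 N. Pads are 20 mm wide; open, the fingers measure 119 mm over their backs; the gripper's body (75 mm by 180 mm) begins 59 mm behind the grasp point.
Start: joints at [1.026, 0.491, 1.559, -0, 1.092, -0.106], TCP at [265.52, 565.814, 214.661] pointing down, gripper open.
Joint ranges: [-3.1, 3.1], [-0.84, 2.19], [0.05, 2.79], [-1.13, 4.28], [0.06, 2.93], [-2.69, 2.69]. Speed limits (rad/s): [2.22, 2.22, 2.79, 3.14, 3.14, 3.14].

INTERFACE

Orientations are given as [roll, pitch, yaw] about the fixed x, y, z axes, in that order (R = Rz(yaw) Ry(pitch) Rx(roll)).
In Python, from cell import env gives the robot as it stands.
- The arm moves only by the tool arm_command, never from a script. Its argument "targets" is a list of rows, each a list of 5 numbers: the shift along the tool's x, y, z in mm, then the turn about the tool's z in degrees, then the opening, from 0 (shut) to 1 (fully open). In form: [[tx, ty, tz, roll, fingers], ...]. A call has 1 to 5 rows; each row is the pose to reach, as a shift and turn from the pose commanded when the call began, along the tool's axes at that moment; what a row does not reach only later rows make up. A row lasts 1/10 s, in which the tool goes at most 50 mm and 8.59 degrees, less where a joint would pass 70% of its speed; a pose out of reach is approached as far as the arm can. A call with a gripper value outside its range is refused whole. The fingers move at their own pace and stop on an object; the grip force is fixed at half the most. Time passes only in rows, so rows that repeat a pose let the fingers close. It gives the time, the measured TCP pose, the force, the opening and the grip force at its end, in the units of the state.
- env.state(): the state, without advancing time (a new reading comes with each control period).
- env.read_camera(name): name is "scene" or "side" or "wrist"; returns a dict with "frame" (480x640x3 uint8, red, green, blue), "vertical_fov" (degrees; the focal length in pixels is half the picture's height over the tangent of half this angle, whatever the lens; pixels are square), "cx", "cy" (the principal point, pixels), "k1" (the pictures are not rectified: a ray, as slopes to the right and down, at radius r is drawn at 1 + k1 r^2 times it, then the intrinsics apply), "world_from_camera" (4x4, takes a point from camera to world coordinates); the wrist camera has in their place "hand_eye" (4x4, takes a point from camera to tool coordinates, whose origin is the TCP and whose axes are the flange's). Camera axes: x right, y down, z forward; pixel columns grow to the right and rows downward; lengths in mm; the calibration is good to about 2 mm. A picture is of the moment at which its call begins: read the wrist's pose just before it. There is no depth.
- env.job_done(): hands the job in; it is judged then, once.
The state is a dict: "t": time; "joints": joint angles; "qvel": joint speeds; "tau": joint torques, N m; "eef_pos": TCP position; "tcp_rot": TCP orientation; "ft_force": force on the tool from outside, world axes, zero at the start; "moment": the same for the moment, N m; "opening": opening from 0.0 (shut) to 1.0 (fully open); "grip_force": force on a finger pad.
Only numpy, scipy, OpenCV 4.12 (cv2) and the standard library are available. Lean on these libraries where they do the work, as an engineer would, in place of code of your own. Each camera call takes 0.05 s, during which the arm holds its last target. There are 200 camera calls.

## Working session

There is one attempt and no reset: what is moved stays moved. The work goes in short steps, Python scripts to look and compute and a tool call to move; the robot and the scene stay as the last step left them, time stands still between calls to the robot, and variables do not carry over. Pictures are saved under pics/ and viewed, at most 14 in all, crops included, and the job is handed in when it is done.

Besides the shell and the picture viewer there is one more tool, called after "Emit:" by a JSON object that holds its "fn" and its "kwargs". arm_command: Moves the arm, as the interface text tells. Its arguments: {"type":"object","properties":{"targets":{"type":"array","items":{"type":"array","items":{"type":"number"}}}},"required":["targets"]}

```bash
ls; mkdir -p pics
cat > h.py <<'E'
import numpy as np, cv2
from cell import env
from scipy.spatial.transform import Rotation as R
def shot(n):
    s=env.state(); c=env.read_camera(n); c['s']=s
    if n=='wrist':
        T=np.eye(4); T[:3,:3]=R.from_euler('xyz',s['tcp_rot']).as_matrix(); T[:3,3]=s['eef_pos']
        c['W']=T@np.array(c['hand_eye'])
    else: c['W']=np.array(c['world_from_camera'])
    c['f']=240/np.tan(np.radians(c['vertical_fov'])/2)
    return c
def ray(c,uv,z):
    uv=np.atleast_2d(np.array(uv,float)); d=np.c_[uv[:,0]-c['cx'],uv[:,1]-c['cy']]/c['f']
    m=d.copy()
    for _ in range(20): m=d/(1+c['k1']*(m**2).sum(1,keepdims=True))
    r=np.c_[m,np.ones(len(m))]@c['W'][:3,:3].T; o=c['W'][:3,3]
    return o+r*((z-o[2])/r[:,2:])
def save(c,n): cv2.imwrite(f'pics/{n}.png',cv2.cvtColor(c['frame'],cv2.COLOR_RGB2BGR))
E
python3 - <<'E'
from h import *
print(env.state())
for n in ['scene','side','wrist']:
    c=shot(n); save(c,n); print(n,c['f'],c['cx'],c['cy'],c['k1'],c['W'].round(3).tolist())
    np.save(f'{n}.npy',c,allow_pickle=True)
E
```

```text
pics
{'t': 0.0, 'joints': array([ 1.02639982e+00,  4.91576064e-01,  1.55947212e+00, -8.82553295e-06,
        1.09167987e+00, -1.05593261e-01]), 'qvel': array([-7.74733494e-04,  4.12880511e-05,  1.00406674e-03,  1.56945803e-03,
       -1.12639052e-03, -6.97478423e-04]), 'tau': array([-1.59557590e-04, -6.12630129e+01, -2.58194876e+01,  6.92586740e-02,
        4.80479957e-02, -4.53015059e-05]), 'eef_pos': array([265.38269645, 565.58360983, 214.04368284]), 'tcp_rot': array([-3.14046275e+00, -1.11884481e-04,  2.70279342e+00]), 'ft_force': array([-0.18022018,  0.54015496, -0.36012675]), 'moment': array([ 0.04623165, -0.00464095,  0.02448226]), 'grip_force': 0.0, 'opening': 1.0005728658595001}
scene 494.47150797402537 324.16499718242295 238.69762852724708 -0.010462576475612384 [[-0.489, 0.554, -0.674, 1291.601], [0.872, 0.317, -0.372, 392.375], [0.008, -0.77, -0.638, 747.435], [0.0, 0.0, 0.0, 1.0]]
side 458.14980350199255 317.00158326503293 237.26247512346944 -0.016785492263381704 [[0.925, -0.217, 0.311, 156.099], [-0.379, -0.557, 0.739, -917.798], [0.013, -0.801, -0.598, 781.816], [0.0, 0.0, 0.0, 1.0]]
wrist 392.0678828567502 317.39273087504125 241.9700679002781 -0.027821260046450993 [[0.425, 0.869, 0.254, 193.727], [0.905, -0.408, -0.119, 599.879], [-0.0, 0.28, -0.96, 383.747], [0.0, 0.0, 0.0, 1.0]]
```

View pics/scene.png

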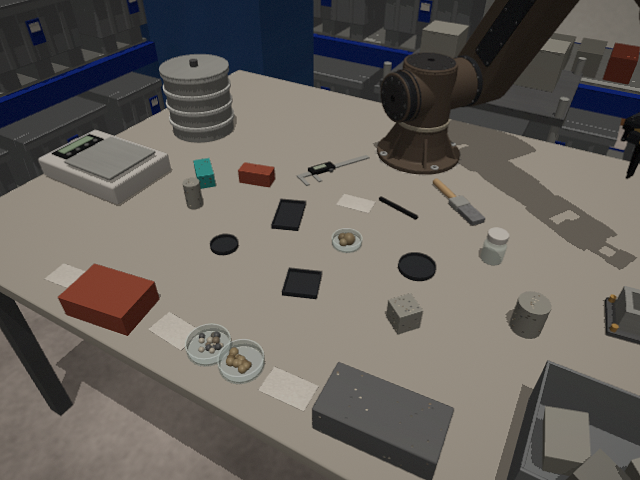

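View pics/side.png

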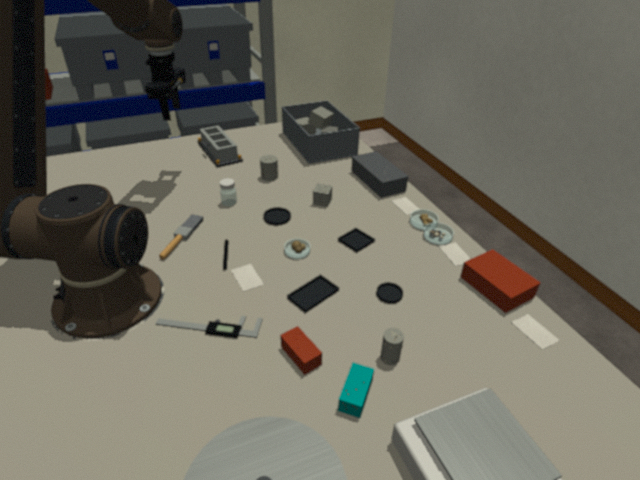

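View pics/wrist.png

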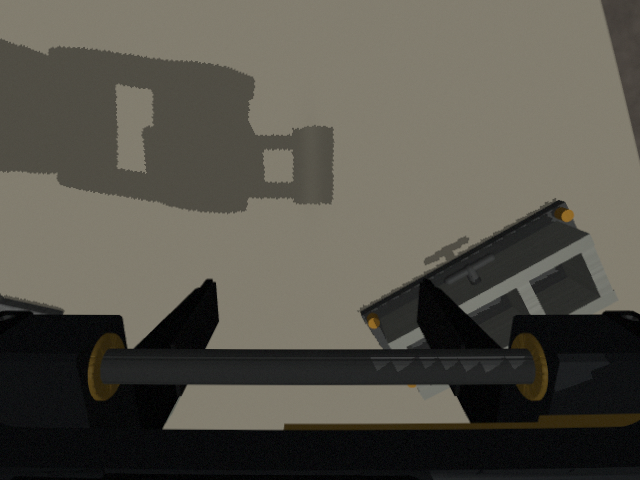

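Candidates in the scene view:
- **big_core:** (529,315). Nothing similar but the slim core.
- **slim_core:** (193,194).
- **cube:** (405,313), as opposed to the large grey block (382,418) and the cubes in the box (565,435).
- **brick_bar:** the small red bar (257,175), as opposed to the turquoise bar (204,173) and the large red brick (110,298).
- **Trays:** big_dish (417,266), small_dish (224,244), square (302,283), oblong (289,214).
- **Not to be touched:** jar (495,246), glass dish (347,240).

The wrist view shows only the cube mould.

```bash
cat > m.py <<'E'
from h import *
S=np.load('scene.npy',allow_pickle=True).item();D=np.load('side.npy',allow_pickle=True).item()
def blob(mask,p):
    n,l=cv2.connectedComponents(mask.astype(np.uint8)); k=l[p[1]-4:p[1]+5,p[0]-4:p[0]+5]; k=k[k>0]
    i=np.bincount(k).argmax(); return max(cv2.findContours((l==i).astype(np.uint8),0,1)[0],key=cv2.contourArea)[:,0]
def dark(f): return f.max(2)<48
def red(f): f=f.astype(int); return (f[...,0]>1.8*f[...,1])&(f[...,0]>50)
E
python3 - <<'E'
from m import *
for n,a,b in [('big_dish',(417,266),(277,216)),('small_dish',(224,244),(390,293)),('square',(302,283),(356,240)),('oblong',(289,214),(314,293))]:
    for c,p in((S,a),(D,b)):
        P=ray(c,blob(dark(c['frame']),p),10)[:,:2].astype(np.float32); print(n,np.round(cv2.minAreaRect(P),1) if 0 else cv2.minAreaRect(P))
for c,p in((S,(257,178)),(D,(305,355))):
    P=ray(c,blob(red(c['frame']),p),35)[:,:2].astype(np.float32); print('bar',cv2.minAreaRect(P))
for n,z,a,b in [('big',35,(529,315),(269,168)),('slim',35,(193,194),(391,346)),('cube',25,(405,313),(322,195)),('jar',37,(495,246),(228,192)),('gd',10,(347,240),(297,249)),('turq',20,(204,173),(356,390))]:
    print(n,ray(S,a,z).round(),ray(D,b,z).round())
E
python3 - <<'E'
from m import *
f=S['frame']
a=[cv2.resize(f[y-40:y+40,x-50:x+50],(400,320),interpolation=2) for x,y in((257,178),(193,194),(405,313),(529,315))]
cv2.imwrite('pics/crop.png',cv2.resize(np.vstack([np.hstack(a[:2]),np.hstack(a[2:])]),(700,560))[...,::-1])
E
```

```text
big_dish ((493.53399658203125, 184.00271606445312), (87.12213897705078, 82.45926666259766), 29.67890167236328)
big_dish ((484.9228515625, 178.9051971435547), (85.53758239746094, 74.4319076538086), 68.74736785888672)
small_dish ((644.5217895507812, -229.06930541992188), (67.6332778930664, 64.05563354492188), 29.79298973083496)
small_dish ((635.5723266601562, -236.43368530273438), (67.84809875488281, 57.67003631591797), 52.19597625732422)
square ((662.62158203125, -7.671417236328125), (81.51457214355469, 73.38491821289062), 20.760469436645508)
square ((654.4261474609375, -13.843021392822266), (77.1612777709961, 75.01534271240234), 20.3502254486084)
oblong ((472.0838623046875, -161.60504150390625), (121.48344421386719, 67.16262817382812), 21.080215454101562)
oblong ((462.3771667480469, -168.583251953125), (114.0512466430664, 68.45532989501953), 21.145259857177734)
bar ((393.0362854003906, -314.6552734375), (92.89783477783203, 107.9992446899414), 13.919819831848145)
bar ((367.2533264160156, -337.57781982421875), (56.68663024902344, 109.50672912597656), 13.576597213745117)
big [[543. 429.  35.]] [[541. 429.  35.]]
slim [[ 549. -398.   35.]] [[ 544. -400.   35.]]
cube [[647. 218.  25.]] [[648. 217.  25.]]
jar [[374. 320.  37.]] [[374. 321.  37.]]
gd [[490.  11.  10.]] [[486.   6.  10.]]
turq [[ 440. -456.   20.]] [[ 435. -460.   20.]]
```

View pics/crop.png

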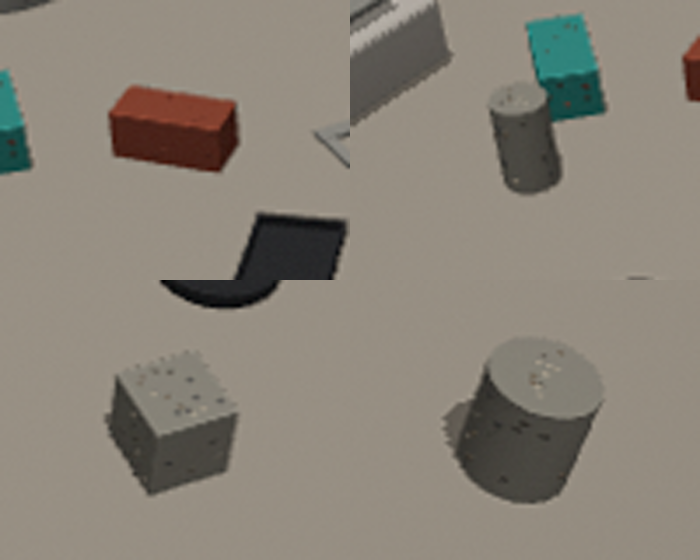

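The crops confirm the choice: red bar, slim core, cube and thick core. The two views agree to within about 1 cm. Next I go to the big core.

```bash
cat > g.py <<'E'
from h import *
import sys
def go(x,y,z,yaw=None,s=None):
    s=s or env.state(); r=R.from_euler('xyz',s['tcp_rot']); d=r.inv().apply(np.array([x,y,z])-s['eef_pos'])
    y0=np.degrees(s['tcp_rot'][2]); roll=0
    if yaw is not None: roll=-((yaw-y0+90)%180-90)
    print('go',(x,y,z),'->',d.round(1),'roll %.1f'%roll,'from',s['eef_pos'].round(1),'yaw %.1f'%y0,'tilt',s['tcp_rot'][:2].round(3),'j6 %.2f'%s['joints'][5],'t',s['t'])
if __name__=='__main__': go(*map(float,sys.argv[1:]))
E
python3 g.py 542 429 210
```

```text
go (542.0, 429.0, 210.0) -> [-308.4   -6.2    4.2] roll 0.0 from [265.4 565.6 214.2] yaw 154.9 tilt [-3.141 -0.   ] j6 -0.11 t 0.15
```

Emit:
{"fn": "arm_command", "kwargs": {"targets": [[-50, -1, 0, 0, 1], [-100, -2, 0, 0, 1], [-150, -3, 0, 0, 1], [-200, -4, 0, 0, 1], [-250, -5, 0, 0, 1]]}}

```text
t: 0.65
eef_pos: [491.3, 453.9, 214.5]
tcp_rot: [-3.141, -0.0, 2.703]
ft_force: [0.1, 1.3, -0.6]
opening: 1.003
grip_force: 0.0
```

Emit:
{"fn": "arm_command", "kwargs": {"targets": [[-50, -1, 4, 0, 1], [-58, -1, 4, 0, 1], [-58, -1, 4, 0, 1], [-58, -1, 4, 0, 1], [-58, -1, 4, 0, 1]]}}

```text
t: 1.15
eef_pos: [540.4, 430.5, 210.9]
tcp_rot: [3.141, -0.0, 2.704]
ft_force: [-0.1, 0.4, -0.1]
opening: 0.999
grip_force: 0.0
```

Run:
```python
from g import *
c=shot('wrist'); save(c,'w1'); np.save('w1.npy',c,allow_pickle=True)
go(542,429,210)
```

```text
go (542, 429, 210) -> [-2.1 -0.8  1. ] roll 0.0 from [540.4 430.6 211. ] yaw 155.0 tilt [ 3.141 -0.   ] j6 -0.56 t 1.2
```

View pics/w1.png

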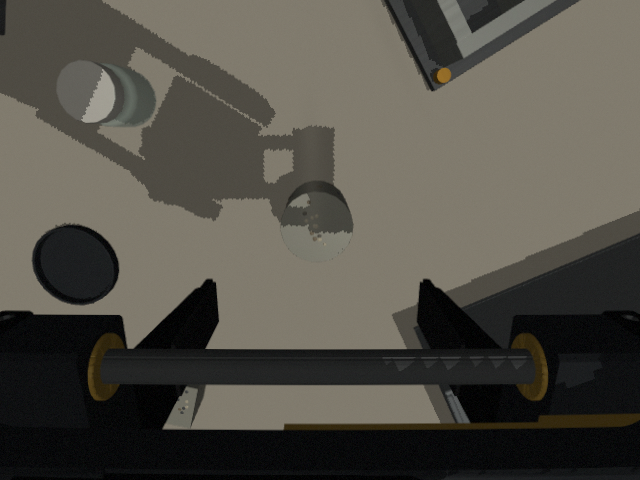

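The wrist view shows the core top at about (316,226) and the big dish at (76,265); the dark sliver above the top is the core's side.

```bash
python3 - <<'E'
from m import *
c=np.load('w1.npy',allow_pickle=True).item()
print(ray(c,[(316.5,227),(280,227),(353,227),(316.5,262)],70).round(1))
b=blob(dark(c['frame']),(76,265)); print('hull',b.min(0),b.max(0))
for z in(0,12):
  P=ray(c,b,z)[:,:2].astype(np.float32);print(z,cv2.minEnclosingCircle(P),cv2.minAreaRect(P))
E
python3 g.py 542 429 40
```

```text
[[539.  431.   70. ]
 [526.4 404.1  70. ]
 [551.6 458.   70. ]
 [566.3 418.2  70. ]]
hull [ 33 225] [118 304]
0 ((484.5343017578125, 178.50283813476562), 46.12841796875) ((485.6595764160156, 178.47702026367188), (84.85294342041016, 91.65818786621094), 1.3464725017547607)
12 ((484.0323486328125, 187.52243041992188), 44.6737060546875) ((485.1220397949219, 187.49742126464844), (82.17701721191406, 88.76765441894531), 1.346394419670105)
go (542.0, 429.0, 40.0) -> [ -2.1  -0.8 171. ] roll 0.0 from [540.4 430.6 211. ] yaw 155.0 tilt [ 3.141 -0.   ] j6 -0.56 t 1.2
```

Emit:
{"fn": "arm_command", "kwargs": {"targets": [[1, 0, 50, 0, 1], [1, 0, 100, 0, 1], [1, 0, 145, 0, 1], [1, 0, 185, 0, 1], [1, 0, 185, 0, 1]]}}

```text
t: 1.7
eef_pos: [537.6, 429.3, 20.8]
tcp_rot: [-3.134, -0.005, 2.704]
ft_force: [-0.2, -0.2, -0.2]
opening: 1.002
grip_force: 0.0
```

Emit:
{"fn": "arm_command", "kwargs": {"targets": [[0, 0, 0, 0, 0.3], [0, 0, 0, 0, 0.3], [0, 0, 0, 0, 0.3], [0, 0, 0, 0, 0.3], [0, 0, 0, 0, 0.3]]}}

```text
t: 2.2
eef_pos: [541.1, 430.1, 26.7]
tcp_rot: [3.14, 0.001, 2.703]
ft_force: [-1.8, -1.8, 1.5]
opening: 0.634
grip_force: 0.8
```

Emit:
{"fn": "arm_command", "kwargs": {"targets": [[0, 0, 0, 0, 0.3], [0, 0, 0, 0, 0.3], [0, 0, 0, 0, 0.3], [0, 0, 0, 0, 0.3], [0, 0, 0, 0, 0.3]]}}

```text
t: 2.7
eef_pos: [541.1, 430.1, 26.7]
tcp_rot: [3.141, 0.0, 2.703]
ft_force: [-1.0, -1.4, 7.0]
opening: 0.626
grip_force: 30.0
```

Emit:
{"fn": "arm_command", "kwargs": {"targets": [[0, 0, -20, 0, 0.3], [0, 0, -60, 0, 0.3], [0, 0, -105, 0, 0.3], [0, 0, -130, 0, 0.3], [0, 0, -130, 0, 0.3]]}}

```text
t: 3.2
eef_pos: [541.9, 430.7, 159.3]
tcp_rot: [3.137, 0.003, 2.703]
ft_force: [-0.1, 0.8, -4.4]
opening: 0.628
grip_force: 30.0
```

Emit:
{"fn": "arm_command", "kwargs": {"targets": [[-20, -32, 0, 0, 0.3], [-42, -68, 0, 0, 0.3], [-64, -102, 0, 0, 0.3], [-90, -142, 0, 0, 0.3], [-110, -175, 0, 0, 0.3]]}}

```text
t: 3.7
eef_pos: [565.3, 222.4, 153.5]
tcp_rot: [-3.139, -0.002, 2.702]
ft_force: [0.4, -0.0, -3.8]
opening: 0.63
grip_force: 30.0
```

Emit:
{"fn": "arm_command", "kwargs": {"targets": [[-20, -32, 0, 0, 0.3], [-40, -62, 0, 0, 0.3], [-46, -72, 0, 0, 0.3], [-46, -72, 0, 0, 0.3], [-46, -72, 0, 0, 0.3]]}}

```text
t: 4.2
eef_pos: [576.7, 140.6, 154.6]
tcp_rot: [-3.141, -0.001, 2.702]
ft_force: [0.3, 0.2, -4.5]
opening: 0.63
grip_force: 30.0
```

Run:
```python
from g import *
c=shot('wrist'); save(c,'w2'); np.save('w2.npy',c,allow_pickle=True)
go(487,183,60)
```

```text
go (487, 183, 60) -> [98.9  0.  95. ] roll 0.0 from [576.7 141.  154.9] yaw 154.9 tilt [-3.141e+00 -1.000e-03] j6 -1.00 t 4.25
```

View pics/w2.png

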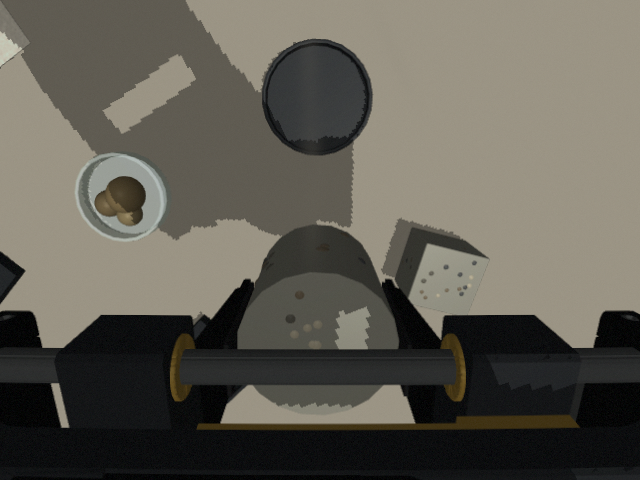

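The wrist view shows the big dish at (317,97), nearly under the camera. The held core is centred between the fingers, and the cube top is at (447,278).

Run:
```python
from m import *
from g import go
c=np.load('w2.npy',allow_pickle=True).item()
b=blob(dark(c['frame']),(317,97)); print(b.min(0),b.max(0))
P=ray(c,b,12)[:,:2].astype(np.float32); o,r=cv2.minEnclosingCircle(P); print(o,r,cv2.minAreaRect(P))
q=ray(c,[(316,225)],c['s']['eef_pos'][2]-23)[0]; print('core edge tool x', R.from_euler('xyz',c['s']['tcp_rot']).inv().apply(q-c['s']['eef_pos']))
go(*o,60)
g=cv2.cvtColor(c['frame'],cv2.COLOR_RGB2GRAY)
K=ray(c,[(425,243),(489,260),(409,298)],50);print('cube corners',K.round(1),np.degrees(np.arctan2(*(K[1]-K[0])[[1,0]])),np.linalg.norm(K[1]-K[0]),'centre by diag',K[1:].mean(0))
```

```text
Traceback (most recent call last):
  File "m.py", line 5, in blob
    i=np.bincount(k).argmax(); return max(cv2.findContours((l==i).astype(np.uint8),0,1)[0],key=cv2.contourArea)[:,0]
ValueError: attempt to get argmax of an empty sequence
```

```bash
sed -i 's/def dark(f):.*/def dark(f,t=48): return f.max(2)<t/' m.py
python3 - <<'E'
from m import *
from g import go
c=np.load('w2.npy',allow_pickle=True).item()
print(c['frame'][97,317],c['frame'][200,300])
b=blob(dark(c['frame'],72),(317,97)); print(b.min(0),b.max(0))
P=ray(c,b,12)[:,:2].astype(np.float32); o,r=cv2.minEnclosingCircle(P); print(o,r,cv2.minAreaRect(P))
q=ray(c,[(316,225)],c['s']['eef_pos'][2]-23)[0]; print('core edge tool x', R.from_euler('xyz',c['s']['tcp_rot']).inv().apply(q-c['s']['eef_pos']))
go(*o,60)
K=ray(c,[(425,243),(489,260),(409,298)],50);print('cube corners',K.round(1),np.degrees(np.arctan2(*(K[1]-K[0])[[1,0]])),np.linalg.norm(K[1]-K[0]),'centre by diag',K[1:].mean(0))
E
```

```text
[63 63 63] [95 91 81]
[262  39] [371 155]
(485.5465393066406, 183.20281982421875) 41.73255157470703 ((485.5461120605469, 183.3013916015625), (82.2253189086914, 82.84959411621094), 62.736732482910156)
core edge tool x [32.1009752  -0.20414188 23.04818532]
go (485.5465393066406, 183.20281982421875, 60) -> [100.3  -0.4  95. ] roll 0.0 from [576.7 141.  154.9] yaw 154.9 tilt [-3.141e+00 -1.000e-03] j6 -1.00 t 4.25
cube corners [[611.5 211.6  50. ]
 [644.2 250.2  50. ]
 [647.2 185.   50. ]] 49.734423133403006 50.545381597325424 centre by diag [645.69804399 217.60875006  50.        ]
```

Emit:
{"fn": "arm_command", "kwargs": {"targets": [[48, 0, 0, 0, 0.3], [90, 0, 0, 0, 0.3], [98, 0, 20, 0, 0.3], [98, 0, 60, 0, 0.3], [98, 0, 85, 0, 0.3]]}}

```text
t: 4.75
eef_pos: [487.3, 183.2, 69.1]
tcp_rot: [-3.142, -0.0, 2.705]
ft_force: [0.2, 0.3, -4.3]
opening: 0.626
grip_force: 30.0
```

Emit:
{"fn": "arm_command", "kwargs": {"targets": [[0, 0, 15, 0, 0.3], [0, 0, 28, 0, 0.3], [0, 0, 35, 0, 0.3], [0, 0, 38, 0, 0.3], [0, 0, 38, 0, 0.3]]}}

```text
t: 5.25
eef_pos: [488.5, 182.0, 32.7]
tcp_rot: [3.141, 0.0, 2.703]
ft_force: [-0.6, 0.2, -4.8]
opening: 0.632
grip_force: 30.0
```

Emit:
{"fn": "arm_command", "kwargs": {"targets": [[0, 0, 2, 0, 0.3], [0, 0, 3, 0, 0.3], [0, 0, 3, 0, 0.3]]}}

```text
t: 5.55
eef_pos: [488.5, 181.8, 29.9]
tcp_rot: [3.141, 0.0, 2.703]
ft_force: [0.7, 0.1, -4.3]
opening: 0.628
grip_force: 30.0
```

Emit:
{"fn": "arm_command", "kwargs": {"targets": [[0, 0, 0, 0, 0.9], [0, 0, 0, 0, 0.9], [0, 0, 0, 0, 0.9], [0, 0, 0, 0, 0.9]]}}

```text
t: 5.95
eef_pos: [488.5, 181.8, 29.8]
tcp_rot: [3.141, 0.0, 2.703]
ft_force: [-0.1, 0.6, -0.0]
opening: 0.879
grip_force: 0.0
```

Emit:
{"fn": "arm_command", "kwargs": {"targets": [[0, 0, -30, 0, 0.9], [0, 0, -80, 0, 0.9], [0, 0, -130, 0, 0.9], [0, 0, -160, 0, 0.9], [0, 0, -160, 0, 0.9]]}}

```text
t: 6.45
eef_pos: [489.8, 182.1, 193.8]
tcp_rot: [3.137, 0.006, 2.703]
ft_force: [-0.4, -0.3, -0.9]
opening: 0.901
grip_force: 0.0
```

```bash
python3 g.py 646 218 190 49.7;python3 g.py 646 218 190 139.7
```

```text
go (646.0, 218.0, 190.0) -> [-126.1   98.8    5. ] roll -74.8 from [489.8 182.1 193.8] yaw 154.9 tilt [3.137 0.006] j6 -0.90 t 6.45
go (646.0, 218.0, 190.0) -> [-126.1   98.8    5. ] roll 15.2 from [489.8 182.1 193.8] yaw 154.9 tilt [3.137 0.006] j6 -0.90 t 6.45
```

Emit:
{"fn": "arm_command", "kwargs": {"targets": [[-38, 30, 0, 5, 1], [-76, 60, 0, 10, 1], [-110, 86, 0, 15, 1], [-126, 99, 0, 15, 1], [-126, 99, 0, 15, 1]]}}

```text
t: 6.95
eef_pos: [646.1, 218.0, 187.4]
tcp_rot: [-3.14, -0.001, 2.441]
ft_force: [-1.1, 0.3, -1.1]
opening: 0.998
grip_force: 0.0
```

Run:
```python
from g import *
c=shot('wrist'); save(c,'w3'); np.save('w3.npy',c,allow_pickle=True)
go(646,218,17,139.7)
```

```text
go (646, 218, 17) -> [ -1.1   1.4 170.6] roll 0.2 from [644.6 217.7 187.6] yaw 139.9 tilt [-3.14e+00 -1.00e-03] j6 -0.64 t 7.0
```

View pics/w3.png

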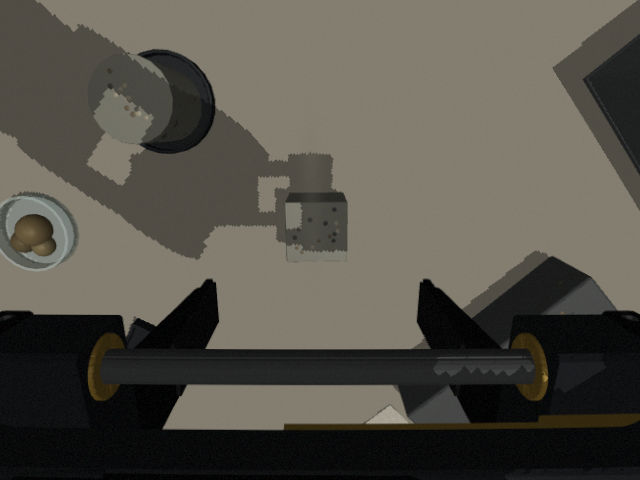

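The cube is square to the view at (317,232), and the core is standing in its dish at (150,100). I descend and grip.

Emit:
{"fn": "arm_command", "kwargs": {"targets": [[-1, 1, 50, 0, 1], [-1, 1, 100, 0, 1], [-1, 1, 140, 0, 1], [-1, 1, 165, 0, 1], [-1, 1, 171, 0, 1]]}}

```text
t: 7.5
eef_pos: [643.4, 217.4, 15.4]
tcp_rot: [-3.137, -0.003, 2.441]
ft_force: [0.3, 0.4, 0.3]
opening: 1.004
grip_force: 0.0
```

Emit:
{"fn": "arm_command", "kwargs": {"targets": [[0, 0, 0, 0, 0.3], [0, 0, 0, 0, 0.3], [0, 0, 0, 0, 0.3], [0, 0, 0, 0, 0.3], [0, 0, 0, 0, 0.3]]}}

```text
t: 8.0
eef_pos: [646.2, 218.0, 19.5]
tcp_rot: [3.14, 0.001, 2.441]
ft_force: [0.4, -0.3, -0.6]
opening: 0.633
grip_force: 0.0
```

Emit:
{"fn": "arm_command", "kwargs": {"targets": [[0, 0, 0, 0, 0.3], [0, 0, 0, 0, 0.3], [0, 0, 0, 0, 0.3], [0, 0, 0, 0, 0.3], [0, 0, 0, 0, 0.3]]}}

```text
t: 8.5
eef_pos: [645.9, 217.9, 19.0]
tcp_rot: [3.142, 0.0, 2.441]
ft_force: [-2.1, -1.0, 6.4]
opening: 0.526
grip_force: 30.0
```

Run:
```python
from g import *
c=np.load('w3.npy',allow_pickle=True).item(); print(ray(c,[(317,232)],50))
u=np.radians(110.5); t=np.array([658,-11])-100*np.array([np.cos(u),np.sin(u)])
go(*t,150,110.5); go(658,-11,150,110.5)
```

```text
[[647.2666424 216.9988443  50.       ]]
go (np.float64(693.0207381259468), np.float64(-104.66721892483977), 150) -> [-244.  -216.3 -131. ] roll 29.4 from [645.9 217.9  19. ] yaw 139.9 tilt [3.142 0.   ] j6 -0.64 t 8.5
go (658, -11, 150) -> [-156.8 -167.2 -131. ] roll 29.4 from [645.9 217.9  19. ] yaw 139.9 tilt [3.142 0.   ] j6 -0.64 t 8.5
```

Emit:
{"fn": "arm_command", "kwargs": {"targets": [[0, 0, -20, 0, 0.3], [0, 0, -65, 0, 0.3], [0, 0, -110, 0, 0.3], [-10, -9, -131, 0, 0.3], [-44, -39, -131, 0, 0.3]]}}

```text
t: 9.0
eef_pos: [655.3, 162.4, 153.1]
tcp_rot: [3.137, 0.003, 2.445]
ft_force: [0.2, -0.4, -3.4]
opening: 0.524
grip_force: 30.0
```

Emit:
{"fn": "arm_command", "kwargs": {"targets": [[-35, -31, 0, 0, 0.3], [-70, -62, 0, 0, 0.3], [-105, -93, 0, 0, 0.3], [-140, -124, 0, 0, 0.3], [-170, -150, 0, 0, 0.3]]}}

```text
t: 9.5
eef_pos: [687.5, -66.9, 148.9]
tcp_rot: [-3.141, -0.001, 2.44]
ft_force: [1.3, 0.7, -2.6]
opening: 0.522
grip_force: 30.0
```

Emit:
{"fn": "arm_command", "kwargs": {"targets": [[-20, -18, 0, 7.5, 0.3], [-30, -27, 0, 15, 0.3], [-30, -27, 0, 22.5, 0.3], [-30, -27, 0, 29.4, 0.3], [-30, -27, 0, 29.4, 0.3]]}}

```text
t: 10.0
eef_pos: [693.0, -104.6, 148.9]
tcp_rot: [-3.141, -0.001, 1.926]
ft_force: [0.2, 0.3, -2.3]
opening: 0.525
grip_force: 30.0
```

Emit:
{"fn": "arm_command", "kwargs": {"targets": [[0, 0, 0, 0, 0.3]]}}

```text
t: 10.1
eef_pos: [693.1, -104.4, 149.1]
tcp_rot: [-3.141, -0.0, 1.931]
ft_force: [-0.3, -0.4, -2.6]
opening: 0.525
grip_force: 30.0
```

Run:
```python
from m import *
from g import *
c=shot('wrist'); save(c,'w4'); np.save('w4.npy',c,allow_pickle=True)
go(658,-11,60,110.5)
b=blob(dark(c['frame'],72),(317,100)); print(b.min(0),b.max(0))
P=ray(c,b,12)[:,:2].astype(np.float32); print(cv2.minAreaRect(P)); o=cv2.minAreaRect(P)[0]; go(*o,60,110.5)
```

```text
go (658, -11, 60) -> [99.7  0.1 89.3] roll 0.2 from [ 693.1 -104.3  149.3] yaw 110.7 tilt [-3.141 -0.   ] j6 -0.60 t 10.15
[264  44] [365 148]
((655.7140502929688, -10.16558837890625), (73.34478759765625, 72.86363220214844), 20.705961227416992)
go (655.7140502929688, -10.16558837890625, 60) -> [101.3  -1.8  89.3] roll 0.2 from [ 693.1 -104.3  149.3] yaw 110.7 tilt [-3.141 -0.   ] j6 -0.60 t 10.15
```

View pics/w4.png

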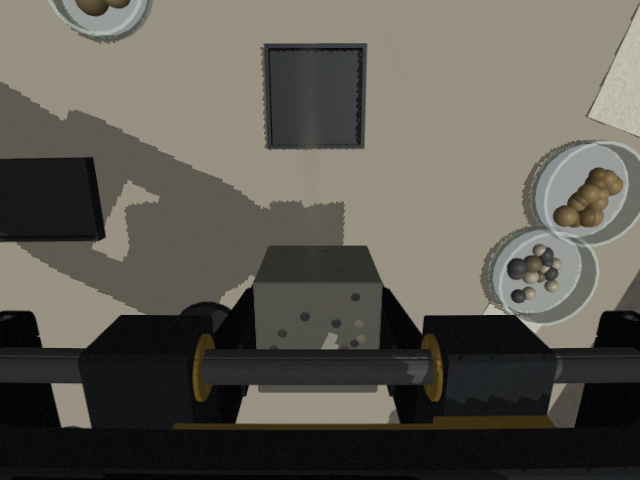

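The tray is square-on at (315,96) and measures 73 x 73 mm; the held cube is aligned with it.

Emit:
{"fn": "arm_command", "kwargs": {"targets": [[48, -2, 0, 0, 0.3], [92, -2, 0, 0, 0.3], [102, -2, 20, 0, 0.3], [102, -2, 60, 0, 0.3], [102, -2, 90, 0, 0.3]]}}

```text
t: 10.65
eef_pos: [655.3, -8.6, 58.4]
tcp_rot: [3.141, 0.0, 1.932]
ft_force: [0.0, -0.3, -3.4]
opening: 0.525
grip_force: 30.0
```

Emit:
{"fn": "arm_command", "kwargs": {"targets": [[0, 0, 15, 0, 0.3], [0, 0, 27, 0, 0.3], [0, 0, 33, 0, 0.3], [0, 0, 34, 0, 0.3], [0, 0, 34, 0, 0.3]]}}

```text
t: 11.15
eef_pos: [656.2, -9.8, 26.5]
tcp_rot: [3.14, 0.001, 1.928]
ft_force: [0.5, 0.2, -2.4]
opening: 0.525
grip_force: 30.0
```

Lower 4.5 mm, release and retreat.

Emit:
{"fn": "arm_command", "kwargs": {"targets": [[0, 0, 2, 0, 0.3], [0, 0, 4, 0, 0.3], [0, 0, 4.5, 0, 0.3], [0, 0, 4.5, 0, 0.3]]}}

```text
t: 11.55
eef_pos: [656.1, -9.7, 22.0]
tcp_rot: [3.141, 0.001, 1.928]
ft_force: [-0.2, 0.9, 4.0]
opening: 0.524
grip_force: 30.0
```

Emit:
{"fn": "arm_command", "kwargs": {"targets": [[0, 0, 0, 0, 0.9], [0, 0, 0, 0, 0.9], [0, 0, 0, 0, 0.9], [0, 0, 0, 0, 0.9]]}}

```text
t: 11.95
eef_pos: [655.7, -9.6, 21.0]
tcp_rot: [3.142, -0.0, 1.928]
ft_force: [0.0, -0.5, 1.0]
opening: 0.806
grip_force: 0.0
```

Emit:
{"fn": "arm_command", "kwargs": {"targets": [[0, 0, -30, 0, 0.9], [0, 0, -80, 0, 0.9], [0, 0, -130, 0, 0.9], [0, 0, -170, 0, 1], [0, 0, -170, 0, 1]]}}

```text
t: 12.45
eef_pos: [657.7, -9.8, 197.2]
tcp_rot: [3.133, 0.004, 1.928]
ft_force: [-0.5, -0.6, -0.5]
opening: 0.985
grip_force: 0.0
```

```bash
python3 g.py 546 -399 200; python3 g.py 440 -310 220
```

```text
go (546.0, -399.0, 200.0) -> [-325.6 -240.7   -3.4] roll 0.0 from [657.7  -9.8 197.2] yaw 110.5 tilt [3.133 0.004] j6 -0.47 t 12.45
go (440.0, -310.0, 220.0) -> [-205.3 -308.7  -24.5] roll 0.0 from [657.7  -9.8 197.2] yaw 110.5 tilt [3.133 0.004] j6 -0.47 t 12.45
```

Emit:
{"fn": "arm_command", "kwargs": {"targets": [[-36, -27, 0, 0, 0.7], [-74, -55, 0, 0, 0.7], [-112, -83, 0, 0, 0.7], [-150, -111, 0, 0, 0.7], [-185, -137, 0, 0, 0.7]]}}

```text
t: 12.95
eef_pos: [591.0, -232.6, 190.4]
tcp_rot: [-3.141, -0.001, 1.928]
ft_force: [1.6, 0.6, 0.3]
opening: 0.706
grip_force: 0.0
```

Emit:
{"fn": "arm_command", "kwargs": {"targets": [[-36, -27, 0, 0, 0.7], [-74, -55, 0, 0, 0.7], [-112, -83, 0, 0, 0.7], [-140, -104, 0, 0, 0.7], [-140, -104, 0, 0, 0.7]]}}

```text
t: 13.45
eef_pos: [541.7, -402.2, 189.8]
tcp_rot: [-3.141, -0.0, 1.924]
ft_force: [-0.8, 0.9, -0.3]
opening: 0.703
grip_force: 0.0
```

Emit:
{"fn": "arm_command", "kwargs": {"targets": [[0, 0, 0, 0, 0.7], [0, 0, 0, 0, 0.7]]}}

```text
t: 13.65
eef_pos: [543.7, -397.3, 190.7]
tcp_rot: [-3.141, -0.001, 1.929]
ft_force: [0.1, 0.3, 0.1]
opening: 0.7
grip_force: 0.0
```

Run:
```python
from g import *
c=shot('wrist'); save(c,'w5'); np.save('w5.npy',c,allow_pickle=True)
go(546,-399,25)
```

```text
go (546, -399, 25) -> [ -2.6   1.3 165.9] roll 0.0 from [ 543.9 -397.1  190.9] yaw 110.5 tilt [-3.142e+00 -1.000e-03] j6 -1.09 t 13.7
```

View pics/w5.png

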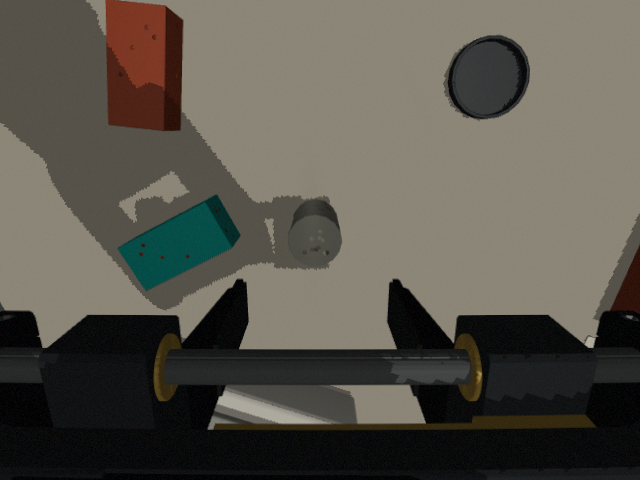

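The slim core top is at (315,239), well clear of the turquoise bar (180,240); the small dish is at (487,78) and the red bar at (140,65).

Run:
```python
from m import *
from g import *
c=np.load('w5.npy',allow_pickle=True).item()
k=ray(c,[(315,239),(288,239),(341,239)],70);print(k.round(1)); go(*k[0][:2],25)
b=blob(dark(c['frame'],72),(487,78)); print(b.min(0),b.max(0))
P=ray(c,b,12)[:,:2].astype(np.float32); o,r=cv2.minEnclosingCircle(P); print(o,r,cv2.minAreaRect(P))
K=ray(c,[(108,126),(163,130),(165,6),(107,0)],40); print('bar',K.round(1),np.linalg.norm(np.diff(K,axis=0),axis=1))
b=blob(red(c['frame']),(135,60)); 
B=c['frame'].astype(int); m=red(B)&(B[...,0]>0)
print(B[60,135],B[60,172])
```

```text
[[ 543.1 -400.2   70. ]
 [ 523.7 -407.4   70. ]
 [ 561.9 -393.2   70. ]]
go (np.float64(543.1205236529381), np.float64(-400.1764800312977), 25) -> [ -2.7  -1.8 165.9] roll 0.0 from [ 543.9 -397.1  190.9] yaw 110.5 tilt [-3.142e+00 -1.000e-03] j6 -1.09 t 13.7
[447  36] [529 118]
(635.1785888671875, -234.74002075195312) 34.444053649902344 ((635.0240478515625, -234.56455993652344), (68.55656433105469, 64.05931854248047), 21.21323013305664)
bar [[ 360.2 -378.4   40. ]
 [ 402.2 -366.3   40. ]
 [ 381.  -280.2   40. ]
 [ 339.6 -290.8   40. ]] [43.72971514 88.61628441 42.78572446]
[126  57  35] [55 21 11]
```

Emit:
{"fn": "arm_command", "kwargs": {"targets": [[-3, -1, 50, 0, 0.7], [-3, -1, 100, 0, 0.7], [-3, -1, 140, 0, 0.7], [-3, -1, 162, 0, 0.7], [-3, -1, 166, 0, 0.7]]}}

```text
t: 14.2
eef_pos: [543.2, -399.4, 22.2]
tcp_rot: [-3.14, -0.004, 1.929]
ft_force: [0.4, -0.4, 1.3]
opening: 0.7
grip_force: 0.0
```

Emit:
{"fn": "arm_command", "kwargs": {"targets": [[0, 0, 0, 0, 0.25], [0, 0, 0, 0, 0.25], [0, 0, 0, 0, 0.25], [0, 0, 0, 0, 0.25], [0, 0, 0, 0, 0.25]]}}

```text
t: 14.7
eef_pos: [544.1, -401.8, 26.6]
tcp_rot: [3.141, 0.002, 1.928]
ft_force: [-0.2, 1.0, 7.2]
opening: 0.438
grip_force: 30.0
```

Emit:
{"fn": "arm_command", "kwargs": {"targets": [[0, 0, 0, 0, 0.25], [0, 0, 0, 0, 0.25], [0, 0, 0, 0, 0.25]]}}

```text
t: 15.0
eef_pos: [544.1, -401.8, 26.6]
tcp_rot: [3.141, 0.002, 1.928]
ft_force: [-0.3, 1.7, 6.6]
opening: 0.435
grip_force: 30.0
```

Run:
```python
from g import *
u=np.radians(110.5); t=np.array([636.5,-234.5])-100*np.array([np.cos(u),np.sin(u)])
go(*t,155); go(636.5,-234.5,155)
```

```text
go (np.float64(671.5207381259468), np.float64(-328.16721892483974), 155) -> [  24.3  145.3 -128.3] roll 0.0 from [ 544.1 -401.8   26.6] yaw 110.5 tilt [3.141e+00 2.000e-03] j6 -1.09 t 15.0
go (636.5, -234.5, 155) -> [ 124.3  145.2 -128.5] roll 0.0 from [ 544.1 -401.8   26.6] yaw 110.5 tilt [3.141e+00 2.000e-03] j6 -1.09 t 15.0
```

Emit:
{"fn": "arm_command", "kwargs": {"targets": [[0, 0, -20, 0, 0.25], [0, 0, -65, 0, 0.25], [0, 0, -110, 0, 0.25], [4, 20, -128, 0, 0.25], [12, 65, -128, 0, 0.25]]}}

```text
t: 15.5
eef_pos: [600.0, -369.7, 157.8]
tcp_rot: [3.139, 0.005, 1.924]
ft_force: [0.1, -0.2, -1.2]
opening: 0.439
grip_force: 30.0
```

Emit:
{"fn": "arm_command", "kwargs": {"targets": [[7, 45, 0, 0, 0.25], [12, 80, 0, 0, 0.25], [12, 80, 0, 0, 0.25], [12, 80, 0, 0, 0.25], [12, 80, 0, 0, 0.25]]}}

```text
t: 16.0
eef_pos: [670.3, -328.8, 153.1]
tcp_rot: [-3.141, -0.0, 1.927]
ft_force: [-0.5, -0.6, -1.3]
opening: 0.432
grip_force: 30.0
```

Run:
```python
from m import *
from g import *
c=shot('wrist'); save(c,'w6'); np.save('w6.npy',c,allow_pickle=True)
b=blob(dark(c['frame'],72),(317,100)); print(b.min(0),b.max(0))
P=ray(c,b,12)[:,:2].astype(np.float32); o,r=cv2.minEnclosingCircle(P); print(o,r,cv2.minAreaRect(P)); go(*o,29.6)
```

```text
[277  52] [362 142]
(636.8082275390625, -233.4835205078125) 32.66373825073242 ((636.6782836914062, -233.39414978027344), (63.89881896972656, 63.81990051269531), 20.41889762878418)
go (636.8082275390625, -233.4835205078125, 29.6) -> [101.2   2.  123.7] roll 0.0 from [ 670.2 -329.1  153.2] yaw 110.4 tilt [-3.141 -0.   ] j6 -0.90 t 16.05
```

View pics/w6.png

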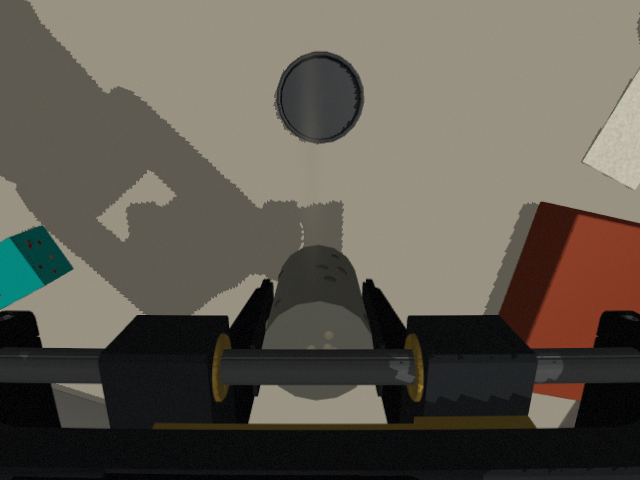

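The small dish is at (319,97) and the held slim core is centred.

Emit:
{"fn": "arm_command", "kwargs": {"targets": [[48, 1, 0, 0, 0.25], [90, 2, 0, 0, 0.25], [100, 2, 20, 0, 0.25], [100, 2, 60, 0, 0.25], [100, 2, 88, 0, 0.25]]}}

```text
t: 16.55
eef_pos: [636.9, -234.2, 64.2]
tcp_rot: [-3.142, -0.0, 1.927]
ft_force: [-0.5, -0.2, -3.0]
opening: 0.434
grip_force: 30.0
```

Emit:
{"fn": "arm_command", "kwargs": {"targets": [[0, 0, 15, 0, 0.25], [0, 0, 27, 0, 0.25], [0, 0, 33, 0, 0.25], [0, 0, 34, 0, 0.25], [0, 0, 34, 0, 0.25]]}}

```text
t: 17.05
eef_pos: [638.4, -234.3, 31.9]
tcp_rot: [3.141, 0.001, 1.928]
ft_force: [0.4, -0.9, -2.0]
opening: 0.441
grip_force: 30.0
```

Emit:
{"fn": "arm_command", "kwargs": {"targets": [[0, 0, 1, 0, 0.25], [0, 0, 2.5, 0, 0.25], [0, 0, 2.5, 0, 0.25], [0, 0, 2.5, 0, 0.25]]}}

```text
t: 17.45
eef_pos: [638.4, -234.1, 29.5]
tcp_rot: [3.141, 0.001, 1.928]
ft_force: [-0.1, 1.1, 6.5]
opening: 0.437
grip_force: 30.0
```

Emit:
{"fn": "arm_command", "kwargs": {"targets": [[0, 0, 0, 0, 0.8], [0, 0, 0, 0, 0.8], [0, 0, 0, 0, 0.8], [0, 0, 0, 0, 0.8]]}}

```text
t: 17.85
eef_pos: [638.0, -233.9, 28.5]
tcp_rot: [-3.142, -0.0, 1.928]
ft_force: [-0.6, 0.2, -0.3]
opening: 0.715
grip_force: 0.0
```

Emit:
{"fn": "arm_command", "kwargs": {"targets": [[0, 0, -30, 0, 0.8], [0, 0, -80, 0, 0.8], [0, 0, -130, 0, 0.8], [0, 0, -170, 0, 0.8], [0, 0, -170, 0, 0.8]]}}

```text
t: 18.35
eef_pos: [639.8, -234.7, 204.9]
tcp_rot: [3.135, 0.007, 1.928]
ft_force: [-0.0, 0.3, -1.2]
opening: 0.8
grip_force: 0.0
```

```bash
python3 g.py 371 -329 200 103.8
```

```text
go (371.0, -329.0, 200.0) -> [   5.7 -284.8    3. ] roll 6.7 from [ 639.8 -234.7  204.9] yaw 110.5 tilt [3.135 0.007] j6 -0.81 t 18.35
```

Emit:
{"fn": "arm_command", "kwargs": {"targets": [[1, -45, 0, 0, 0.9], [2, -92, 0, 0, 0.9], [3, -140, 0, 0, 0.9], [4, -188, 0, 0, 0.9], [5, -235, 0, 0, 0.9]]}}

```text
t: 18.85
eef_pos: [414.1, -311.4, 198.0]
tcp_rot: [-3.141, -0.001, 1.928]
ft_force: [-0.1, -1.1, 0.8]
opening: 0.902
grip_force: 0.0
```

Emit:
{"fn": "arm_command", "kwargs": {"targets": [[1, -35, 0, 3, 0.9], [1, -50, 0, 6.7, 0.9], [1, -50, 0, 6.7, 0.9], [1, -50, 0, 6.7, 0.9], [1, -50, 0, 6.7, 0.9]]}}

```text
t: 19.35
eef_pos: [369.6, -327.7, 198.3]
tcp_rot: [3.141, -0.0, 1.813]
ft_force: [0.3, -0.5, -0.3]
opening: 0.903
grip_force: 0.0
```

Run:
```python
from m import *
from g import *
c=shot('wrist'); save(c,'w7'); np.save('w7.npy',c,allow_pickle=True)
go(371,-329,16,103.8)
```

```text
go (371, -329, 16) -> [ -1.7   1.  182.3] roll 0.1 from [ 369.7 -327.6  198.3] yaw 103.9 tilt [ 3.142 -0.   ] j6 -1.10 t 19.4
```

View pics/w7.png

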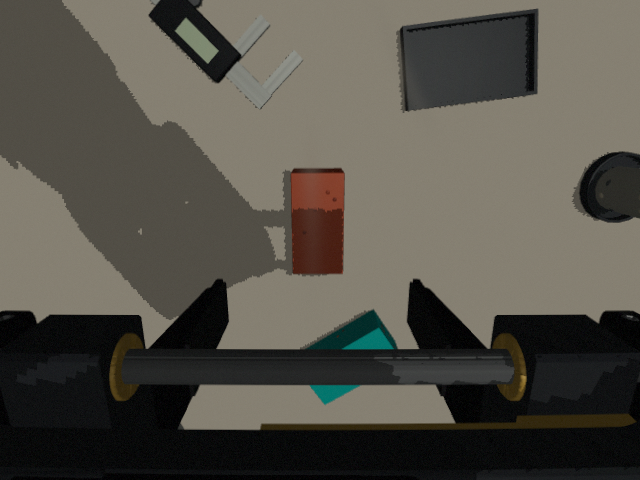

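The bar is square to the view, its top at u 292–344, v 172–274; the oblong tray is at (470,60).

Run:
```python
from m import *
from g import *
c=np.load('w7.npy',allow_pickle=True).item()
k=ray(c,[(292,172.5),(344,172.5),(344,274),(292,274)],40); print(k.round(1),np.linalg.norm(np.diff(k,axis=0),axis=1)); go(*k.mean(0)[:2],15,103.9)
b=blob(dark(c['frame'],80),(470,60)); print(b.min(0),b.max(0))
P=ray(c,b,12)[:,:2].astype(np.float32); print(cv2.minAreaRect(P))
```

```text
[[ 338.8 -289.8   40. ]
 [ 380.7 -279.5   40. ]
 [ 403.9 -366.3   40. ]
 [ 358.8 -377.4   40. ]] [43.1223428  89.80600497 46.42243852]
go (np.float64(370.54404326559137), np.float64(-328.26264981004863), 15) -> [ -0.9   0.7 183.3] roll -0.0 from [ 369.7 -327.6  198.3] yaw 103.9 tilt [ 3.142 -0.   ] j6 -1.10 t 19.4
[399   9] [537 110]
((461.7735290527344, -166.49497985839844), (115.00298309326172, 67.72149658203125), 21.255277633666992)
```

Emit:
{"fn": "arm_command", "kwargs": {"targets": [[-1, 1, 50, 0, 0.9], [-1, 1, 100, 0, 0.9], [-1, 1, 150, 0, 0.9], [-1, 1, 178, 0, 0.9], [-1, 1, 183, 0, 0.9]]}}

```text
t: 19.9
eef_pos: [369.7, -327.2, 12.6]
tcp_rot: [-3.139, -0.005, 1.813]
ft_force: [0.4, 0.6, 0.1]
opening: 0.9
grip_force: 0.0
```

Emit:
{"fn": "arm_command", "kwargs": {"targets": [[0, 0, 0, 0, 0.25], [0, 0, 0, 0, 0.25], [0, 0, 0, 0, 0.25], [0, 0, 0, 0, 0.25], [0, 0, 0, 0, 0.25]]}}

```text
t: 20.4
eef_pos: [370.4, -329.0, 16.4]
tcp_rot: [3.141, 0.001, 1.811]
ft_force: [-0.7, 0.6, 0.1]
opening: 0.538
grip_force: 0.0
```

Emit:
{"fn": "arm_command", "kwargs": {"targets": [[0, 0, 0, 0, 0.25], [0, 0, 0, 0, 0.25], [0, 0, 0, 0, 0.25], [0, 0, 0, 0, 0.25]]}}

```text
t: 20.8
eef_pos: [370.2, -328.8, 16.1]
tcp_rot: [3.141, 0.001, 1.811]
ft_force: [-1.2, 0.8, 7.9]
opening: 0.473
grip_force: 30.0
```

```bash
python3 g.py 385 -196 150 21.2
```

```text
go (385.0, -196.0, 150.0) -> [ 125.4   46.  -133.9] roll 82.6 from [ 370.2 -328.8   16.1] yaw 103.8 tilt [3.141e+00 1.000e-03] j6 -1.10 t 20.8
```

Emit:
{"fn": "arm_command", "kwargs": {"targets": [[0, 0, -20, 0, 0.25], [0, 0, -65, 0, 0.25], [10, 4, -105, 0, 0.25], [35, 13, -134, 0, 0.25], [75, 28, -134, 0, 0.25]]}}

```text
t: 21.3
eef_pos: [380.6, -250.5, 152.8]
tcp_rot: [3.138, 0.005, 1.809]
ft_force: [0.9, 0.1, -3.7]
opening: 0.468
grip_force: 30.0
```

Emit:
{"fn": "arm_command", "kwargs": {"targets": [[30, 10, 0, 8, 0.25], [50, 18, 0, 16, 0.25], [50, 18, 0, 24, 0.25], [50, 18, 0, 32, 0.25], [50, 18, 0, 40, 0.25]]}}

```text
t: 21.8
eef_pos: [384.9, -195.9, 149.6]
tcp_rot: [-3.141, -0.0, 1.108]
ft_force: [0.0, -0.1, -2.2]
opening: 0.468
grip_force: 30.0
```

Emit:
{"fn": "arm_command", "kwargs": {"targets": [[0, 0, 0, 8, 0.25], [0, 0, 0, 16, 0.25], [0, 0, 0, 24, 0.25], [0, 0, 0, 32, 0.25], [0, 0, 0, 40, 0.25]]}}

```text
t: 22.3
eef_pos: [384.8, -196.2, 149.5]
tcp_rot: [-3.141, 0.0, 0.409]
ft_force: [-0.8, -0.7, -2.4]
opening: 0.469
grip_force: 30.0
```

Emit:
{"fn": "arm_command", "kwargs": {"targets": [[0, 0, 0, 2.6, 0.25], [0, 0, 0, 2.6, 0.25], [0, 0, 0, 2.6, 0.25]]}}

```text
t: 22.6
eef_pos: [384.9, -196.2, 149.5]
tcp_rot: [-3.141, 0.0, 0.371]
ft_force: [0.5, 0.3, -2.5]
opening: 0.473
grip_force: 30.0
```

Run:
```python
from m import *
from g import *
c=shot('wrist'); save(c,'w8'); np.save('w8.npy',c,allow_pickle=True)
go(464,-165,19,21.2)
b=blob(dark(c['frame'],75),(317,120)); print(b.min(0),b.max(0))
P=ray(c,b,12)[:,:2].astype(np.float32); r=cv2.minAreaRect(P); print(r); go(*r[0],19.3,r[2])
```

```text
go (464, -165, 19) -> [ 85.1  -0.4 130.6] roll 0.0 from [ 384.9 -196.3  149.6] yaw 21.2 tilt [-3.141  0.   ] j6 0.58 t 22.65
[272  41] [363 195]
((462.9265441894531, -165.31204223632812), (111.043212890625, 66.50088500976562), 21.248897552490234)
go (462.9265441894531, -165.31204223632812, 19.3) -> [ 83.9  -0.5 130.3] roll -0.0 from [ 384.9 -196.3  149.6] yaw 21.2 tilt [-3.141  0.   ] j6 0.58 t 22.65
```

View pics/w8.png

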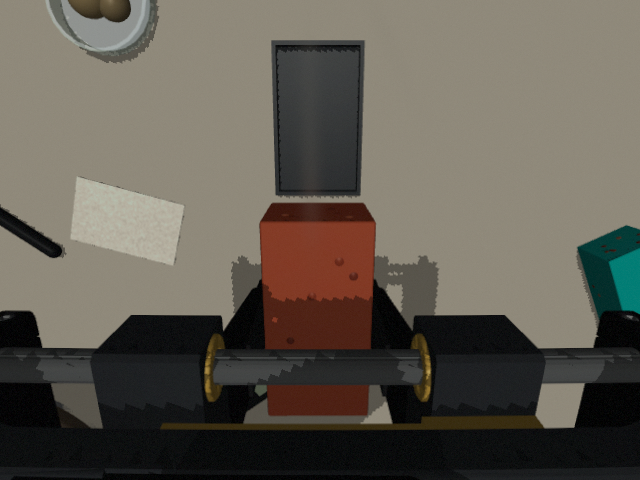

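The tray (319,118) measures 111 x 66.5 mm and is parallel to the held bar.

Emit:
{"fn": "arm_command", "kwargs": {"targets": [[45, 0, 0, 0, 0.25], [78, 0, 0, 0, 0.25], [84, 0, 20, 0, 0.25], [84, 0, 60, 0, 0.25], [84, 0, 92, 0, 0.25]]}}

```text
t: 23.15
eef_pos: [463.5, -165.6, 56.3]
tcp_rot: [3.141, -0.0, 0.371]
ft_force: [0.3, -0.3, -2.7]
opening: 0.473
grip_force: 30.0
```

Emit:
{"fn": "arm_command", "kwargs": {"targets": [[0, 0, 15, 0, 0.25], [0, 0, 28, 0, 0.25], [0, 0, 34, 0, 0.25], [0, 0, 36, 0, 0.25], [0, 0, 36, 0, 0.25]]}}

```text
t: 23.65
eef_pos: [463.5, -166.1, 21.8]
tcp_rot: [3.142, -0.0, 0.37]
ft_force: [0.1, 0.3, -2.2]
opening: 0.469
grip_force: 30.0
```

Emit:
{"fn": "arm_command", "kwargs": {"targets": [[0, 0, 1, 0, 0.25], [0, 0, 2.5, 0, 0.25], [0, 0, 2.5, 0, 0.25], [0, 0, 2.5, 0, 0.25]]}}

```text
t: 24.05
eef_pos: [463.4, -166.0, 19.3]
tcp_rot: [3.141, -0.0, 0.369]
ft_force: [-0.1, -0.1, -2.8]
opening: 0.468
grip_force: 30.0
```

Emit:
{"fn": "arm_command", "kwargs": {"targets": [[0, 0, 0, 0, 0.8], [0, 0, 0, 0, 0.8], [0, 0, 0, 0, 0.8], [0, 0, 0, 0, 0.8]]}}

```text
t: 24.45
eef_pos: [463.5, -166.0, 19.2]
tcp_rot: [3.141, -0.0, 0.369]
ft_force: [-0.7, 0.3, -0.9]
opening: 0.749
grip_force: 0.0
```

Emit:
{"fn": "arm_command", "kwargs": {"targets": [[0, 0, -30, 0, 0.8], [0, 0, -80, 0, 0.8], [0, 0, -130, 0, 0.8], [0, 0, -180, 0, 0.8], [0, 0, -220, 0, 0.8]]}}

```text
t: 24.95
eef_pos: [463.3, -165.9, 242.2]
tcp_rot: [3.14, -0.002, 0.369]
ft_force: [1.0, -0.6, 0.4]
opening: 0.797
grip_force: 0.0
```

Emit:
{"fn": "arm_command", "kwargs": {"targets": [[0, 0, -40, 0, 0.8], [0, 0, -40, 0, 0.8], [0, 0, -40, 0, 0.8], [0, 0, -40, 0, 0.8]]}}

```text
t: 25.35
eef_pos: [462.9, -165.8, 277.9]
tcp_rot: [-3.14, 0.001, 0.369]
ft_force: [-0.4, -0.2, 0.5]
opening: 0.803
grip_force: 0.0
```

Run:
```python
from h import *
a=shot('scene')['frame']; w=shot('wrist')['frame']
f=cv2.resize(a[140:350,180:560],(800,442),interpolation=2)
cv2.imwrite('pics/end.png',f[...,::-1]); print(env.state()['t'])
```

```text
25.45
```

View pics/end.png

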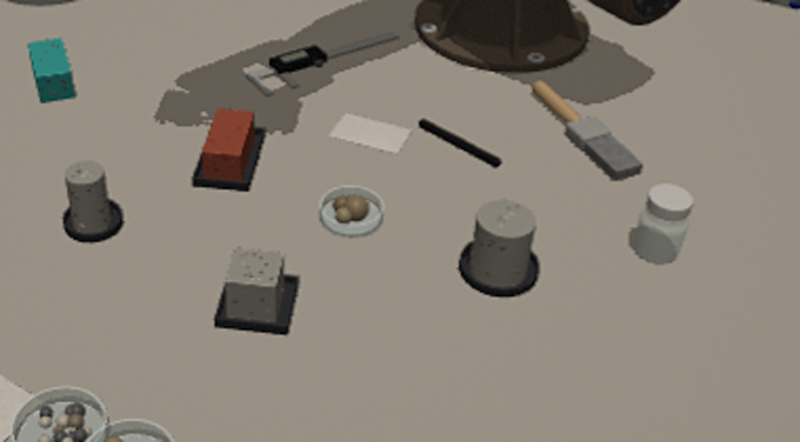

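All four specimens sit level inside their trays: big core (503,245), slim core (88,195), cube (255,285) and bar (228,143). The jar and the glass dish have not moved, and the arm is clear.

```bash
python3 -c "
from cell import env
print(env.job_done())"
```

```text
the job is handed in; nothing more can be done
None
```

I put all four specimens in their own trays and handed the job in at about 25 s; the last camera view showed each one sitting level inside its rim, with the jar and glass dish unmoved, but the hand-in returned no verdict.

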